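# Clamp a hard case in the feed jig

### The job

Lay the brown hard case flat and square on the bed of the feed jig, in the gap between the sprung pad and the fence, and let go of it. Then wind the carriage up with its knob (clockwise seen from above) until the pad pushes the case flush against the fence and grips it with about 9 N, that is with the pad's spring pressed in about 3 mm; be gentle, the case is crushed above 18 N. Let go, leaving it clamped, and leave the other things on the bench where they are.

Things in the scene. Friction and masses are not known exactly. Their poses are not given: they have to be found in the camera images.
- jig: Feed jig, fixed to the bench: a flat bed 130 (x) x 280 (y) mm, 15 mm thick, origin at the centre of its underside, z up. Along its +y lie in order the carriage with its knob, the sprung pad, the open gap for the case, and the fence.
- gap (a point): Point on the bed's bare upper face (15 mm above the bench), on the jig's middle line at y = +5 mm, axes as the jig's: a good place for the case's underside centre. The fence beyond it is an aluminium upright 90 mm wide, 14 thick, 36 high above the bed, square to y. It is fixed, but was set by hand: its face, looking to -y, stands somewhere from y = 47 to 59 mm of the jig, not measured.
- carriage: Grey block 90 (x) x 56 (y) mm, its top 52.5 mm above the bench, origin at its underside centre, axes as the jig's; at the start at the jig's x = 0, y = -85 mm. It slides only along the jig's y, by +14 mm for each radian its knob turns clockwise (rack and pinion, 0 to 59 mm). It does not run back by itself.
- knob: Black bar knob on the carriage, axis upright: disc 52 mm across, 8 high, with a grip bar 54 long, 14 thick, 26 high on it. Origin on the axis under the disc, 53.5 mm above the bench; x along the bar, at the start the jig's x. Turns clockwise from above (yaw falls), 0 to 4.2 rad. Its steady friction (0.25 N m while moving) holds it as left; each N of pad force adds 0.014 N m to the turning.
- pad: Sprung steel pad on the front of the carriage, 64 mm wide (x), 22 mm high, 8 mm thick. Origin at the centre of its front face, which looks to the jig's +y; axes as the jig's. At the start the face is at the jig's y = -37 mm, 28.5 mm above the bench. It rides with the carriage; pushed, it springs back into it at 3 N per mm, with no preload, up to 9 mm.
- case: Brown rigid case, a rounded box 50 (x) x 62 (y) x 24 mm high with a thin steel seam all round and four brass studs on top; 0.10 to 0.20 kg. Origin at the centre of its underside, z up. It lies loose on the bench at the start. It goes in the jig with its 62 mm length along the jig's y, either way round.
- tin: Bystander: round aluminium tin, 60 mm across, 30 mm high, origin at the centre of its underside.
- block: Bystander: small wooden block 40 x 40 x 30 mm with a round stub 24 mm across and 20 mm high on top, origin at the centre of its underside.
- awl: Bystander: a screwdriver-like awl 150 mm long, lying beyond the jig.
- spool: Bystander: brown thread spool, 90 mm across the foot, 155 mm tall, left of the jig.
- paste: Bystander: jar, 60 mm across and 90 mm tall, left of the robot's front.
Things that resemble listed ones, but are neither listed nor needed, are in the scene too. There is more than one size of the case; the one meant has the size given above.

How it is judged:
By the outcome, as a careful person would: the job done as asked, in the order asked, and still so for the second after the job is handed in, with the robot touching nothing.
It also fails if it takes over 72 s, if anything falls off the work surface, if the arm or the gripper's body presses on something with over 40 N, if the wrist force passes 120 N, or if a joint passes its speed limit or range.

### The arm

A 6-joint arm with a two-finger parallel gripper is mounted at the origin on the work surface. World frame = base frame: x ahead of the robot, y to its left, z up, the work surface at z = 0. Lengths are in m, angles in rad, forces in N, time in s.
With the tool pointing down it reaches from about 0.375 to 0.925 m from the base axis. Payload 5.7 kg.
Tool frame: the origin (TCP) lies on the mounting face of the last link; the fingertips stand 182 mm ahead of it and the grasp point (between the pads) lies 163 mm ahead of it; z points along the fingers, y is the line along which they close (so a half turn about z gives the same grasp; the last joint's range is limited). The gripper opens to 88 mm and grips with 3 to 60 N. Pads are 20 mm wide; open, the fingers measure 115 mm over their backs; the gripper's body (75 mm by 178 mm) begins 61 mm behind the grasp point.
Start: joints at [1.205, 0.359, 1.51, -0, 1.272, -0.115], TCP at [0.149, 0.581, 0.405] pointing down, gripper open.
Joint ranges: [-2.97, 2.97], [-1.01, 2.36], [0.21, 2.38], [-0.96, 4.11], [0.2, 2.71], [-2.98, 2.98]. Speed limits (rad/s): [2.39, 2.39, 3.14, 3.14, 3.14, 3.14].

### API

Orientations are given as a 3x3 rotation matrix whose columns are the frame's x, y, z axes.
In Python, from plant import * gives the robot as it stands.
- The arm moves only by the tool drive_tool, never from a script. Its argument "rows" is a list of rows, each an object with "slide": the shift along the tool's x, y, z in m, a list of three; "dr": the turn, a rotation vector about the tool's x, y, z in degrees, a list of three; "gripper": the opening, from 0 (shut) to 1 (fully open). In form: [{"slide": [dx, dy, dz], "dr": [wx, wy, wz], "gripper": gripper}, ...]. A call has exactly 5 rows; each row shifts and turns the commanded pose from where the row before left it, along the tool's axes as they then stand; what a row does not reach is not made up. A row lasts 1/8 s, in which the tool goes at most 62.5 mm and 10.7 degrees, less where a joint would pass 70% of its speed; a pose out of reach is approached as far as the arm can. A call with a gripper value outside its range is refused whole. The fingers move at their own pace and stop on an object; "force" is the grip in N (left out, the last holds). Time passes only in rows, so rows that do not move let the fingers close, or fill a call up. It gives the time, the measured TCP pose, the force, the opening and the grip force at its end, in the units of the state.
- observe(): the state, without advancing time (a new reading comes with each control period).
- camera(name): name is "scene" or "top" or "wrist"; returns (picture, depth): 384x512x3 uint8, red, green, blue; 384x512 float32, m along the optical axis (not along the pixel's ray), 0 where there is no reading.
- camera_model(name): a dict with "K" (3x3 intrinsics, pixels), "view" (4x4, takes a point from world to camera coordinates). Camera axes: x right, y up, looking along -z (the intrinsics and any distortion apply to the point x, -y, -z); pixel columns grow to the right and rows downward; lengths in m; the calibration is good to about 2 mm. A picture is of the moment at which its call begins: read the wrist's pose just before it. camera_model takes no time and is no camera call; for the wrist camera it gives the pose at the moment of the call.
- job_done(): hands the job in; it is judged then, once.
The state is a dict: "clock": time; "joints": joint angles; "dq": joint speeds; "joint_torque": joint torques, N m; "position": TCP position; "tool_rot": TCP orientation; "force": force on the tool from outside, world axes, zero at the start; "moment": the same for the moment, N m; "finger_gap": opening from 0.0 (shut) to 1.0 (fully open); "grasp_force": force on a finger pad.
Only numpy, scipy, OpenCV 4.12 (cv2) and the standard library are available. Lean on these libraries where they do the work, as an engineer would, in place of code of your own. Each camera call takes 0.05 s, during which the arm holds its last target. There are 200 camera calls.

## Working session

There is one attempt and no reset: what is moved stays moved. The work goes in short steps, Python scripts to look and compute and a tool call to move; the robot and the scene stay as the last step left them, time stands still between calls to the robot, and variables do not carry over. Pictures are saved under pics/ and viewed, at most 10 in all, crops included, and the job is handed in when it is done.

Besides the shell and the picture viewer there is one more tool, called after "Request:" as name([rows], argument=value, ...), one row to a line, values as JSON. drive_tool: Moves the arm, as the interface text tells. Its arguments: {"type":"object","properties":{"rows":{"type":"array"},"force":{"type":"number"}},"required":["rows"]}

```bash
mkdir -p pics
cat > h.py <<'E'
from plant import *
import numpy as np, cv2
def snap(n,tag):
    m=camera_model(n); p,d=camera(n); np.savez(f'pics/{tag}.npz',p=p,d=d,K=m['K'],V=m['view'],dist=np.array(m.get('dist',[])))
    cv2.imwrite(f'pics/{tag}.png',p[:,:,::-1]); return m
def load(tag): return np.load(f'pics/{tag}.npz')
def ray(z,u,v):
    K,V=z['K'],z['V']; R=V[:3,:3]; c=-R.T@V[:3,3]
    x=np.linalg.inv(K)@[u,v,1]; return c,R.T@np.array([x[0],-x[1],-x[2]])
def onz(z,u,v,h):
    c,r=ray(z,u,v); return c+r*(h-c[2])/r[2]
def dep(z,u,v):
    d=z['d'][int(v)-1:int(v)+2,int(u)-1:int(u)+2]; d=np.median(d[d>0]); c,r=ray(z,u,v); return c+r*d
def tri(z1,a,z2,b):
    c1,r1=ray(z1,*a);c2,r2=ray(z2,*b); A=np.c_[r1,-r2]; s=np.linalg.lstsq(A,c2-c1,rcond=None)[0]
    p,q=c1+r1*s[0],c2+r2*s[1]; return (p+q)/2,np.linalg.norm(p-q)
def crop(tag,x0,y0,x1,y1,s):
    p=load(tag)['p'][y0:y1,x0:x1,::-1]; cv2.imwrite(f'pics/{tag}_c{x0}_{y0}.png',cv2.resize(p,None,fx=s,fy=s,interpolation=cv2.INTER_CUBIC))
E
python3 - <<'E'
from h import *
for n in ['top','scene']:
    m=snap(n,n); print(n,{k:(np.round(v,3).tolist() if hasattr(v,'shape') else v) for k,v in m.items()})
a=load('top')['p'];b=load('scene')['p']
cv2.imwrite('pics/both.png',cv2.resize(np.hstack([a,b])[:,:,::-1],(800,300),interpolation=cv2.INTER_AREA))
s=observe();print(s['clock'],s['position'],s['tool_rot'],s['finger_gap'])
E
```

```text
top {'K': [[488.538, 0.0, 252.145], [0.0, 488.538, 184.322], [0.0, 0.0, 1.0]], 'view': [[-0.002, -1.0, 0.006, 0.071], [0.976, -0.001, 0.217, -0.564], [-0.217, 0.007, 0.976, -1.402], [0.0, 0.0, 0.0, 1.0]]}
scene {'K': [[412.538, 0.0, 256.771], [0.0, 412.538, 191.112], [0.0, 0.0, 1.0]], 'view': [[0.794, 0.608, -0.001, -0.491], [-0.453, 0.593, 0.666, 0.149], [0.406, -0.528, 0.746, -1.484], [0.0, 0.0, 0.0, 1.0]]}
0.1 [0.14878907 0.58092516 0.40390178] [[-9.68720942e-01  2.48152030e-01 -5.54537017e-04]
 [ 2.48152599e-01  9.68719748e-01 -1.52867080e-03]
 [ 1.57848198e-04 -1.61846522e-03 -9.99998678e-01]] 1.003779139304136
```

View pics/top.png

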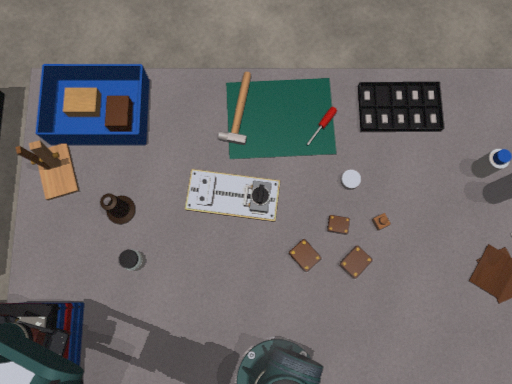

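View pics/scene.png

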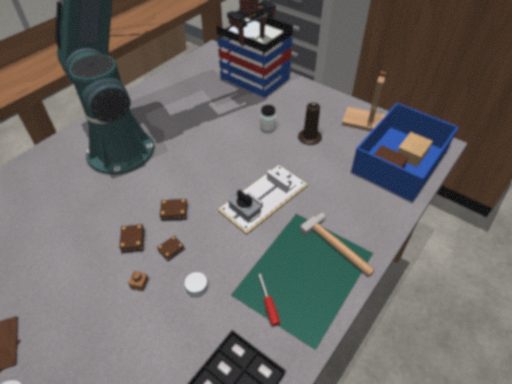

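The top view shows the jig at (232,195), with the fence at the left (204,188) and the knob at (260,195). Three case-like boxes are at (305,255), (356,262) and (339,225). I'll enlarge them to compare sizes.

Run:
```python
from h import *
crop('top',180,160,400,280,3.6)
crop('scene',110,155,310,305,4)
z=load('top')
for n,p in dict(c1=(305,255),c2=(356,262),c3=(339,225),knob=(260,194),bed=(232,208),fence=(204,188)).items(): print(n,dep(z,*p).round(4))
```

```text
c1 [ 0.356 -0.087  0.028]
c2 [ 0.3351 -0.2377  0.0284]
c3 [ 0.4461 -0.1926  0.0235]
knob [0.5293 0.0471 0.0859]
bed [0.5    0.1313 0.0151]
fence [0.5614 0.2176 0.0204]
```

View pics/top_c180_160.png

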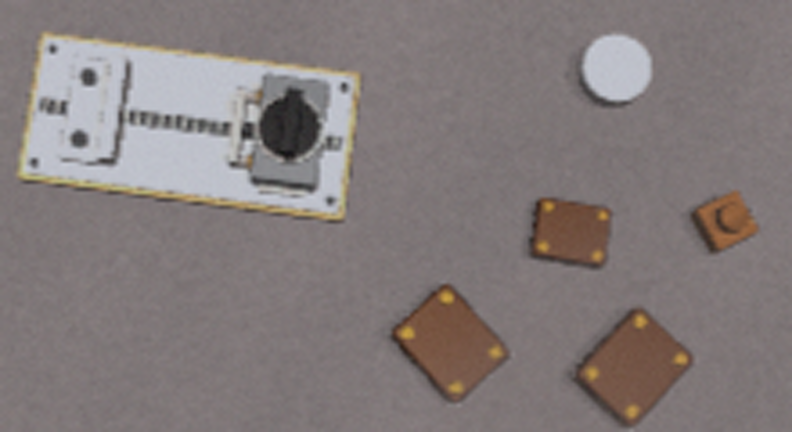

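View pics/scene_c110_155.png

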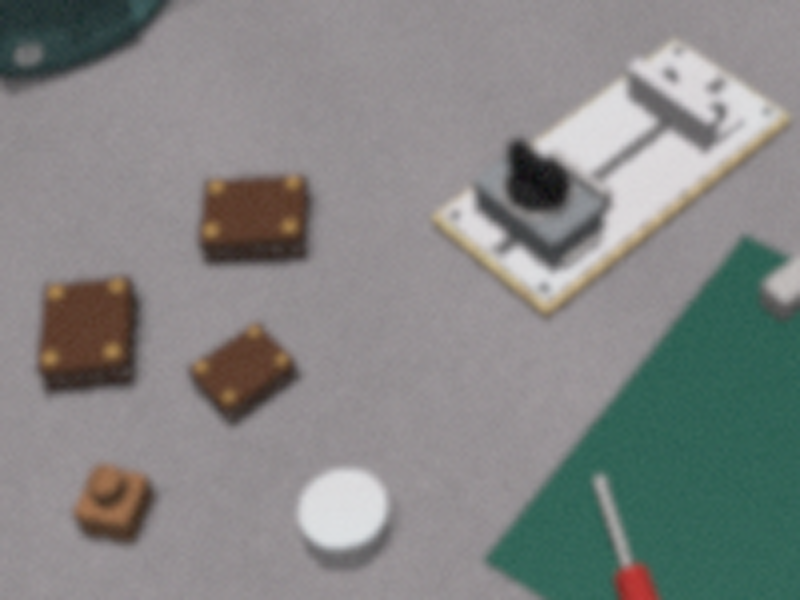

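The top crop shows c3 at (571,233), the smallest. c1 at (451,343) and c2 at (634,366) are larger. In the scene crop c3 is at (243,372). Next I'll work out their sizes, and the jig axes from the bed corners.

Run:
```python
from h import *
z=load('top');w=load('scene')
T=lambda a:(180+(a[0]+.5)/3.6-.5,160+(a[1]+.5)/3.6-.5)
S=lambda a:(110+(a[0]+.5)/4-.5,155+(a[1]+.5)/4-.5)
for n,h,c in [('c3',.0235,[(537,198),(611,208),(605,268),(531,258)]),('c1',.028,[(446,284),(508,352),(457,401),(394,333)]),('c2',.028,[(638,308),(692,358),(630,425),(577,373)])]:
    P=np.array([onz(z,*T(a),h) for a in c]); e=np.roll(P,-1,0)-P
    print(n,P.mean(0).round(4),np.linalg.norm(e,axis=1).round(4),np.degrees(np.arctan2(e[:,1],e[:,0])).round(1))
st=[(548,206),(603,215),(598,256),(541,247)]; ss=[(255,331),(282,360),(228,397),(201,367)]
for i,a in enumerate(st):
    print([(tri(z,T(a),w,S(b))[0].round(4).tolist(),round(tri(z,T(a),w,S(b))[1],4)) for b in ss if tri(z,T(a),w,S(b))[1]<.006])
J=np.array([onz(z,*T(a),.015) for a in [(41,35),(360,74),(343,220),(19,179)]]); e=np.roll(J,-1,0)-J
print('jig',J.mean(0),np.linalg.norm(e,axis=1).round(4),np.degrees(np.arctan2(e[:,1],e[:,0])).round(1))
for a,b in [((41,35),(675,38)),((360,74),(434,217)) ,((360,74),(547,315)),((343,220),(434,217)),((41,35),(789,118)),((19,179),(675,38))]:
    print(a,b,tri(z,T(a),w,S(b)))
```

```text
c3 [ 0.4482 -0.1905  0.0235] [0.0627 0.0511 0.0622 0.0512] [-97.9 171.8  82.2  -7.7]
c1 [ 0.3568 -0.087   0.028 ] [0.075  0.0587 0.0751 0.0598] [-138.4  132.7   42.4  -47.4]
c2 [ 0.3374 -0.2374  0.028 ] [0.0592 0.0764 0.0593 0.075 ] [-134.   135.2   44.7  -44.8]
[([0.472, -0.1721, 0.0198], np.float64(0.0014))]
[([0.4642, -0.2181, 0.0204], np.float64(0.0014))]
[([0.4298, -0.2121, 0.0198], np.float64(0.0023))]
[([0.4374, -0.1651, 0.0182], np.float64(0.0014))]
jig [0.54136388 0.12986716 0.015     ] [0.2775 0.1277 0.2769 0.127 ] [-97.2 172.7  82.7  -7. ]
(41, 35) (675, 38) (array([0.57367889, 0.22264649, 0.11088961]), np.float64(0.06716996217610573))
(360, 74) (434, 217) (array([ 0.54501241, -0.03323047,  0.11397862]), np.float64(0.06123868438902295))
(360, 74) (547, 315) (array([ 0.59063861, -0.01581442,  0.00264981]), np.float64(0.001835573890641075))
(343, 220) (434, 217) (array([0.46296037, 0.00142192, 0.0065107 ]), np.float64(0.0036928371570113883))
(41, 35) (789, 118) (array([0.62570016, 0.26184412, 0.00377128]), np.float64(0.0024979222405940205))
(19, 179) (675, 38) (array([0.49824747, 0.27721796, 0.00821048]), np.float64(0.0033940340445069834))
```

c3 is the 50x62 case, at about (0.448,-0.190) with its length at 82°. The jig's centre is about (0.541,0.130) and its y axis points at about 82.8°, so the case is almost parallel to it already. I'll write a planner and pass over the jig first.

```bash
cat >> h.py <<'E'
import json
def plan(target,psi,n,grip):
    """rows: straight world line to target with tool-y yaw psi (deg), tool kept down"""
    s=observe(); R=s['tool_rot']; p=s['position']; y0=np.degrees(np.arctan2(R[1,1],R[0,1]))
    d=(np.array(target)-p)/n; w=(psi-y0+180)%360-180; w/=n
    print('at',p.round(4),'psi',round(y0,2),'tilt',R[:2,2].round(4),'gap',round(float(s['finger_gap']),3),'t',round(s['clock'],2))
    for i in range(n):
        a=np.radians(y0+w*i); X=np.array([-np.sin(a),np.cos(a),0]);Y=np.array([np.cos(a),np.sin(a),0])
        print(json.dumps({"slide":[round(d@X,4),round(d@Y,4),round(-d[2],4)],"dr":[0,0,round(-w,2)],"gripper":grip}))
E
python3 -c "
from h import *
plan([.50,.11,.40],-7.5,15,1)"
```

```text
at [0.1488 0.5809 0.4039] psi 75.63 tilt [-0.0006 -0.0015] gap 1.004 t 0.1
{"slide": [-0.0305, -0.0246, 0.0003], "dr": [0, 0, 5.54], "gripper": 1}
{"slide": [-0.0327, -0.0215, 0.0003], "dr": [0, 0, 5.54], "gripper": 1}
{"slide": [-0.0346, -0.0183, 0.0003], "dr": [0, 0, 5.54], "gripper": 1}
{"slide": [-0.0362, -0.0149, 0.0003], "dr": [0, 0, 5.54], "gripper": 1}
{"slide": [-0.0375, -0.0113, 0.0003], "dr": [0, 0, 5.54], "gripper": 1}
{"slide": [-0.0384, -0.0076, 0.0003], "dr": [0, 0, 5.54], "gripper": 1}
{"slide": [-0.039, -0.0039, 0.0003], "dr": [0, 0, 5.54], "gripper": 1}
{"slide": [-0.0392, -0.0001, 0.0003], "dr": [0, 0, 5.54], "gripper": 1}
{"slide": [-0.039, 0.0037, 0.0003], "dr": [0, 0, 5.54], "gripper": 1}
{"slide": [-0.0384, 0.0074, 0.0003], "dr": [0, 0, 5.54], "gripper": 1}
{"slide": [-0.0376, 0.0111, 0.0003], "dr": [0, 0, 5.54], "gripper": 1}
{"slide": [-0.0363, 0.0147, 0.0003], "dr": [0, 0, 5.54], "gripper": 1}
{"slide": [-0.0347, 0.0181, 0.0003], "dr": [0, 0, 5.54], "gripper": 1}
{"slide": [-0.0328, 0.0214, 0.0003], "dr": [0, 0, 5.54], "gripper": 1}
{"slide": [-0.0306, 0.0245, 0.0003], "dr": [0, 0, 5.54], "gripper": 1}
```

Request:
drive_tool([
  {"slide":[-0.0305,-0.0245,0],"dr":[0,0,5.5],"gripper":1},
  {"slide":[-0.0325,-0.0215,0],"dr":[0,0,5.5],"gripper":1},
  {"slide":[-0.0345,-0.0185,0],"dr":[0,0,5.5],"gripper":1},
  {"slide":[-0.036,-0.015,0],"dr":[0,0,5.5],"gripper":1},
  {"slide":[-0.0375,-0.0115,0],"dr":[0,0,5.5],"gripper":1},
])

```text
clock: 0.72
position: [0.2659, 0.4231, 0.4043]
tool_rot: [[-0.743, 0.67, -0.0], [0.67, 0.743, -0.001], [-0.0, -0.001, -1.0]]
force: [1.0, 0.0, 0.4]
finger_gap: 1.002
grasp_force: 0.0
```

Request:
drive_tool([
  {"slide":[-0.0385,-0.0075,0],"dr":[0,0,5.5],"gripper":1},
  {"slide":[-0.039,-0.004,0],"dr":[0,0,5.5],"gripper":1},
  {"slide":[-0.039,0,0],"dr":[0,0,5.5],"gripper":1},
  {"slide":[-0.039,0.0035,0],"dr":[0,0,5.5],"gripper":1},
  {"slide":[-0.0385,0.0075,0],"dr":[0,0,5.5],"gripper":1},
])

```text
clock: 1.35
position: [0.3837, 0.2667, 0.4044]
tool_rot: [[-0.349, 0.937, -0.0], [0.937, 0.349, -0.0], [-0.0, -0.001, -1.0]]
force: [-1.1, 0.2, 0.7]
finger_gap: 0.999
grasp_force: 0.0
```

Request:
drive_tool([
  {"slide":[-0.0375,0.011,0],"dr":[0,0,5.5],"gripper":1},
  {"slide":[-0.0365,0.0145,0],"dr":[0,0,5.5],"gripper":1},
  {"slide":[-0.0345,0.018,0],"dr":[0,0,5.5],"gripper":1},
  {"slide":[-0.033,0.0215,0],"dr":[0,0,5.5],"gripper":1},
  {"slide":[-0.0305,0.0245,0],"dr":[0,0,5.5],"gripper":1},
])

```text
clock: 1.98
position: [0.5019, 0.1106, 0.4044]
tool_rot: [[0.123, 0.992, -0.001], [0.992, -0.123, -0.0], [-0.0, -0.001, -1.0]]
force: [0.1, 0.7, 0.1]
finger_gap: 1.0
grasp_force: 0.0
```

Run:
```python
from h import *
snap('wrist','w1'); z=load('w1'); print(z['V'].round(4).tolist(),z['K'].round(2).tolist())
plan([.4482,-.1905,.30],-7.8,10,1)
```

```text
[[0.9924, -0.1232, 0.0007, -0.485], [0.1183, 0.951, -0.2856, -0.1295], [0.0345, 0.2835, 0.9583, -0.4396], [0.0, 0.0, 0.0, 1.0]] [[279.34, 0.0, 256.6], [0.0, 279.34, 197.76], [0.0, 0.0, 1.0]]
at [0.5048 0.1078 0.4046] psi -7.34 tilt [ 0.0026 -0.0027] gap 0.999 t 2.02
{"slide": [-0.0303, -0.0018, 0.0105], "dr": [0, 0, 0.05], "gripper": 1}
{"slide": [-0.0303, -0.0018, 0.0105], "dr": [0, 0, 0.05], "gripper": 1}
{"slide": [-0.0303, -0.0018, 0.0105], "dr": [0, 0, 0.05], "gripper": 1}
{"slide": [-0.0303, -0.0017, 0.0105], "dr": [0, 0, 0.05], "gripper": 1}
{"slide": [-0.0303, -0.0017, 0.0105], "dr": [0, 0, 0.05], "gripper": 1}
{"slide": [-0.0303, -0.0017, 0.0105], "dr": [0, 0, 0.05], "gripper": 1}
{"slide": [-0.0303, -0.0017, 0.0105], "dr": [0, 0, 0.05], "gripper": 1}
{"slide": [-0.0303, -0.0016, 0.0105], "dr": [0, 0, 0.05], "gripper": 1}
{"slide": [-0.0303, -0.0016, 0.0105], "dr": [0, 0, 0.05], "gripper": 1}
{"slide": [-0.0303, -0.0016, 0.0105], "dr": [0, 0, 0.05], "gripper": 1}
```

View pics/w1.png

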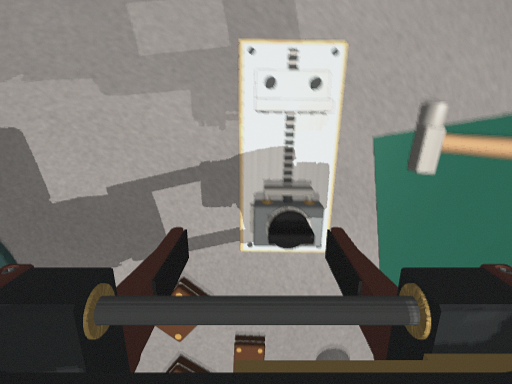

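w1 shows the jig with bed corners at about (239,39), (347,41), (240,251) and (329,251), and the fence face base at v≈111. The case is at (250,350) between the fingers. Next I'll check the jig pose against the top view, then move to the case.

Request:
drive_tool([
  {"slide":[-0.03,-0.0017,0.0105],"dr":[0,0,0],"gripper":1},
  {"slide":[-0.03,-0.0017,0.0105],"dr":[0,0,0],"gripper":1},
  {"slide":[-0.03,-0.0017,0.0105],"dr":[0,0,0],"gripper":1},
  {"slide":[-0.03,-0.0017,0.0105],"dr":[0,0,0],"gripper":1},
  {"slide":[-0.03,-0.0017,0.0105],"dr":[0,0,0],"gripper":1},
])

```text
clock: 2.65
position: [0.4745, -0.0369, 0.3516]
tool_rot: [[0.119, 0.993, -0.001], [0.993, -0.119, -0.0], [-0.0, -0.001, -1.0]]
force: [0.5, 0.2, 0.3]
finger_gap: 1.001
grasp_force: 0.0
```

Request:
drive_tool([
  {"slide":[-0.03,-0.0017,0.0105],"dr":[0,0,0],"gripper":1},
  {"slide":[-0.03,-0.0017,0.0105],"dr":[0,0,0],"gripper":1},
  {"slide":[-0.03,-0.0017,0.0105],"dr":[0,0,0],"gripper":1},
  {"slide":[-0.03,-0.0017,0.0105],"dr":[0,0,0],"gripper":1},
  {"slide":[-0.03,-0.0017,0.0105],"dr":[0,0,0],"gripper":1},
])

```text
clock: 3.28
position: [0.4482, -0.1848, 0.2992]
tool_rot: [[0.119, 0.993, -0.0], [0.993, -0.119, 0.0], [0.0, -0.0, -1.0]]
force: [0.1, 0.6, -0.6]
finger_gap: 0.996
grasp_force: 0.0
```

Request:
drive_tool([
  {"slide":[0,0,0],"dr":[0,0,0],"gripper":1},
  {"slide":[0,0,0],"dr":[0,0,0],"gripper":1},
  {"slide":[0,0,0],"dr":[0,0,0],"gripper":1},
  {"slide":[0,0,0],"dr":[0,0,0],"gripper":1},
  {"slide":[0,0,0],"dr":[0,0,0],"gripper":1},
])

```text
clock: 3.9
position: [0.4488, -0.1836, 0.2999]
tool_rot: [[0.119, 0.993, 0.0], [0.993, -0.119, -0.0], [-0.0, 0.0, -1.0]]
force: [0.5, -0.4, 0.5]
finger_gap: 1.001
grasp_force: 0.0
```

Run:
```python
from h import *
z=load('w1')
J=np.array([onz(z,*a,.015) for a in [(239,39),(347,41),(329,251),(240,251)]]); e=np.roll(J,-1,0)-J
print('jig',J.mean(0),np.linalg.norm(e,axis=1).round(4),np.degrees(np.arctan2(e[:,1],e[:,0])).round(1))
f=[onz(z,u,111,.015) for u in (256,333)]; g=[onz(z,u,99,.051) for u in (256,333)]; print(f,g)
snap('wrist','w2')
plan([.4482,-.1905,.186],-7.8,5,1)
```

```text
jig [0.54715759 0.12969218 0.015     ] [0.1277 0.2749 0.1303 0.2769] [ -8.  -97.3 172.9  82.2]
[array([0.5118795 , 0.19231698, 0.015     ]), array([0.60846134, 0.18032343, 0.015     ])] [array([0.51347809, 0.20472129, 0.051     ]), array([0.59964368, 0.19402355, 0.051     ])]
at [ 0.4488 -0.1837  0.2999] psi -6.83 tilt [ 0.0002 -0.0002] gap 0.996 t 3.95
{"slide": [-0.0014, 0.0001, 0.0228], "dr": [0, 0, 0.19], "gripper": 1}
{"slide": [-0.0014, 0.0001, 0.0228], "dr": [0, 0, 0.19], "gripper": 1}
{"slide": [-0.0014, 0.0001, 0.0228], "dr": [0, 0, 0.19], "gripper": 1}
{"slide": [-0.0014, 0.0001, 0.0228], "dr": [0, 0, 0.19], "gripper": 1}
{"slide": [-0.0014, 0.0001, 0.0228], "dr": [0, 0, 0.19], "gripper": 1}
```

View pics/w2.png

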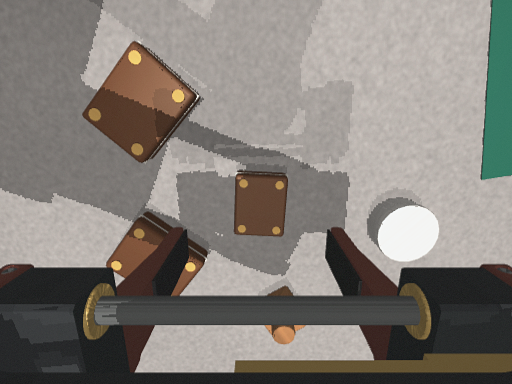

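w2 shows the case, with top corners at about (237,173), (287,175), (284,237) and (235,234), centred between the fingers.

Run:
```python
from h import *
z=load('w2')
for h in (.0,.024):
  J=np.array([onz(z,*a,h) for a in [(237,173),(287,175),(284,237),(235,234)]]); e=np.roll(J,-1,0)-J
  print('case',J.mean(0).round(4),np.linalg.norm(e,axis=1).round(4),np.degrees(np.arctan2(e[:,1],e[:,0])).round(1))
print(dep(z,260,205))
# stud triangulation vs top
t=load('top');T=lambda a:(180+(a[0]+.5)/3.6-.5,160+(a[1]+.5)/3.6-.5)
for a,b in zip([(548,206),(603,215),(598,256),(541,247)],[(279,185),(277,230),(243,229),(244,184)]): print(tri(t,T(a),z,b))
```

```text
case [ 0.4522 -0.1984  0.    ] [0.0511 0.069  0.0536 0.0676] [ -9.2 -97.8 169.3  80.2]
case [ 0.4528 -0.1905  0.024 ] [0.0467 0.0631 0.049  0.0618] [ -9.2 -97.8 169.3  80.2]
[ 0.45215624 -0.18952877  0.02424797]
(array([ 0.47232839, -0.17348669,  0.01686612]), np.float64(0.0009620742822674544))
(array([ 0.46513059, -0.21976569,  0.01749956]), np.float64(0.002104093218266714))
(array([ 0.43072767, -0.21506321,  0.01492541]), np.float64(0.0027904537634269038))
(array([ 0.43825191, -0.16814548,  0.01295635]), np.float64(0.003304431292605616))
```

Request:
drive_tool([
  {"slide":[-0.0015,0.0025,0.0225],"dr":[0,0,0.2],"gripper":1},
  {"slide":[-0.0015,0,0.0225],"dr":[0,0,0.2],"gripper":1},
  {"slide":[-0.0015,0,0.0225],"dr":[0,0,0.2],"gripper":1},
  {"slide":[-0.0015,0,0.0225],"dr":[0,0,0.2],"gripper":1},
  {"slide":[-0.0005,0,0.023],"dr":[0,0,0.2],"gripper":1},
])

```text
clock: 4.58
position: [0.4505, -0.1909, 0.1861]
tool_rot: [[0.137, 0.991, 0.001], [0.991, -0.137, -0.0], [-0.0, 0.001, -1.0]]
force: [-0.6, -0.4, -0.2]
finger_gap: 1.004
grasp_force: 0.0
```

Request:
drive_tool([
  {"slide":[0,0,0],"dr":[0,0,0],"gripper":0.45},
  {"slide":[0,0,0],"dr":[0,0,0],"gripper":0.45},
  {"slide":[0,0,0],"dr":[0,0,0],"gripper":0.45},
  {"slide":[0,0,0],"dr":[0,0,0],"gripper":0.45},
  {"slide":[0,0,0],"dr":[0,0,0],"gripper":0.45},
], force=15)

```text
clock: 5.2
position: [0.4506, -0.1909, 0.1874]
tool_rot: [[0.137, 0.991, 0.001], [0.991, -0.137, -0.001], [-0.001, 0.001, -1.0]]
force: [0.2, -0.4, 6.5]
finger_gap: 0.569
grasp_force: 14.9
```

Run:
```python
from h import *
s=observe(); print(s['force'],s['grasp_force'],s['finger_gap']*88)
plan([.45,-.1905,.30],-7.8,5,.45)
```

```text
[ 0.21483912 -0.37430706  6.46185903] 14.861950725317001 50.08400882919766
at [ 0.4506 -0.1909  0.1874] psi -7.87 tilt [ 0.0012 -0.0008] gap 0.569 t 5.2
{"slide": [0.0001, -0.0001, -0.0225], "dr": [0, 0, -0.01], "gripper": 0.45}
{"slide": [0.0001, -0.0001, -0.0225], "dr": [0, 0, -0.01], "gripper": 0.45}
{"slide": [0.0001, -0.0001, -0.0225], "dr": [0, 0, -0.01], "gripper": 0.45}
{"slide": [0.0001, -0.0001, -0.0225], "dr": [0, 0, -0.01], "gripper": 0.45}
{"slide": [0.0001, -0.0001, -0.0225], "dr": [0, 0, -0.01], "gripper": 0.45}
```

Gripped at 50.1 mm. Lift, then carry to the gap. Both views agree on the offset from case to jig, which puts the target at about (0.545,0.134) and psi at -7.3°.

Request:
drive_tool([
  {"slide":[0,0,-0.01],"dr":[0,0,0],"gripper":0.45},
  {"slide":[0,0,-0.02],"dr":[0,0,0],"gripper":0.45},
  {"slide":[0,0,-0.03],"dr":[0,0,0],"gripper":0.45},
  {"slide":[0,0,-0.03],"dr":[0,0,0],"gripper":0.45},
  {"slide":[0,0,-0.025],"dr":[0,0,0],"gripper":0.45},
])

```text
clock: 5.82
position: [0.45, -0.1906, 0.3031]
tool_rot: [[0.137, 0.991, 0.0], [0.991, -0.137, -0.0], [-0.0, 0.0, -1.0]]
force: [0.1, 0.2, -1.4]
finger_gap: 0.573
grasp_force: 14.9
```

Run:
```python
from h import *
s=observe(); print(s['force'],s['grasp_force'],s['finger_gap']*88)
plan([.545,.134,.30],-7.3,15,.45)
```

```text
[ 0.09231607  0.19736334 -1.37670727] 14.864819794893265 50.41014839739635
at [ 0.45   -0.1906  0.3031] psi -7.87 tilt [ 0.0001 -0.0002] gap 0.573 t 5.83
{"slide": [0.0223, 0.0033, 0.0002], "dr": [0, 0, -0.04], "gripper": 0.45}
{"slide": [0.0223, 0.0033, 0.0002], "dr": [0, 0, -0.04], "gripper": 0.45}
{"slide": [0.0223, 0.0033, 0.0002], "dr": [0, 0, -0.04], "gripper": 0.45}
{"slide": [0.0223, 0.0034, 0.0002], "dr": [0, 0, -0.04], "gripper": 0.45}
{"slide": [0.0223, 0.0034, 0.0002], "dr": [0, 0, -0.04], "gripper": 0.45}
{"slide": [0.0223, 0.0034, 0.0002], "dr": [0, 0, -0.04], "gripper": 0.45}
{"slide": [0.0223, 0.0034, 0.0002], "dr": [0, 0, -0.04], "gripper": 0.45}
{"slide": [0.0223, 0.0034, 0.0002], "dr": [0, 0, -0.04], "gripper": 0.45}
{"slide": [0.0223, 0.0034, 0.0002], "dr": [0, 0, -0.04], "gripper": 0.45}
{"slide": [0.0223, 0.0034, 0.0002], "dr": [0, 0, -0.04], "gripper": 0.45}
{"slide": [0.0223, 0.0035, 0.0002], "dr": [0, 0, -0.04], "gripper": 0.45}
{"slide": [0.0223, 0.0035, 0.0002], "dr": [0, 0, -0.04], "gripper": 0.45}
{"slide": [0.0223, 0.0035, 0.0002], "dr": [0, 0, -0.04], "gripper": 0.45}
{"slide": [0.0223, 0.0035, 0.0002], "dr": [0, 0, -0.04], "gripper": 0.45}
{"slide": [0.0223, 0.0035, 0.0002], "dr": [0, 0, -0.04], "gripper": 0.45}
```

Request:
drive_tool([
  {"slide":[0.02,0.003,0],"dr":[0,0,-0.2],"gripper":0.45},
  {"slide":[0.035,0.0052,0],"dr":[0,0,-0.2],"gripper":0.45},
  {"slide":[0.04,0.006,0],"dr":[0,0,-0.2],"gripper":0.45},
  {"slide":[0.04,0.006,0],"dr":[0,0,0],"gripper":0.45},
  {"slide":[0.04,0.006,0],"dr":[0,0,0],"gripper":0.45},
])

```text
clock: 6.45
position: [0.4989, -0.0194, 0.302]
tool_rot: [[0.127, 0.992, -0.0], [0.992, -0.127, -0.0], [-0.0, -0.0, -1.0]]
force: [0.7, -0.3, -1.7]
finger_gap: 0.568
grasp_force: 14.9
```

Request:
drive_tool([
  {"slide":[0.04,0.006,0],"dr":[0,0,0],"gripper":0.45},
  {"slide":[0.04,0.006,0],"dr":[0,0,0],"gripper":0.45},
  {"slide":[0.04,0.006,0],"dr":[0,0,0],"gripper":0.45},
  {"slide":[0.025,0.004,0],"dr":[0,0,0],"gripper":0.45},
  {"slide":[0.0145,0.0028,0],"dr":[0,0,0],"gripper":0.45},
])

```text
clock: 7.08
position: [0.5436, 0.1356, 0.3018]
tool_rot: [[0.125, 0.992, -0.0], [0.992, -0.125, -0.0], [-0.0, -0.0, -1.0]]
force: [-0.3, -1.1, -1.8]
finger_gap: 0.57
grasp_force: 14.9
```

Request:
drive_tool([
  {"slide":[0,0,0],"dr":[0,0,0],"gripper":0.45},
  {"slide":[0,0,0],"dr":[0,0,0],"gripper":0.45},
  {"slide":[0,0,0],"dr":[0,0,0],"gripper":0.45},
  {"slide":[0,0,0],"dr":[0,0,0],"gripper":0.45},
  {"slide":[0,0,0],"dr":[0,0,0],"gripper":0.45},
])

```text
clock: 7.7
position: [0.5437, 0.134, 0.3017]
tool_rot: [[0.127, 0.992, -0.0], [0.992, -0.127, -0.0], [-0.0, -0.0, -1.0]]
force: [-0.3, -0.1, -1.0]
finger_gap: 0.57
grasp_force: 14.9
```

Run:
```python
from h import *
snap('wrist','w3'); snap('top','top3'); p=load('w3')['p'][:,:,::-1]; cv2.imwrite('pics/w3c.png',cv2.resize(p[0:270,160:360],None,fx=2.2,fy=2.2,interpolation=cv2.INTER_CUBIC))
plan([.545,.134,.2035],-7.3,5,.45)
```

```text
at [0.5438 0.1342 0.3017] psi -7.29 tilt [-0.0001 -0.0001] gap 0.57 t 7.8
{"slide": [-0.0, 0.0002, 0.0196], "dr": [0, 0, 0.0], "gripper": 0.45}
{"slide": [-0.0, 0.0002, 0.0196], "dr": [0, 0, 0.0], "gripper": 0.45}
{"slide": [-0.0, 0.0002, 0.0196], "dr": [0, 0, 0.0], "gripper": 0.45}
{"slide": [-0.0, 0.0002, 0.0196], "dr": [0, 0, 0.0], "gripper": 0.45}
{"slide": [-0.0, 0.0002, 0.0196], "dr": [0, 0, 0.0], "gripper": 0.45}
```

View pics/w3c.png

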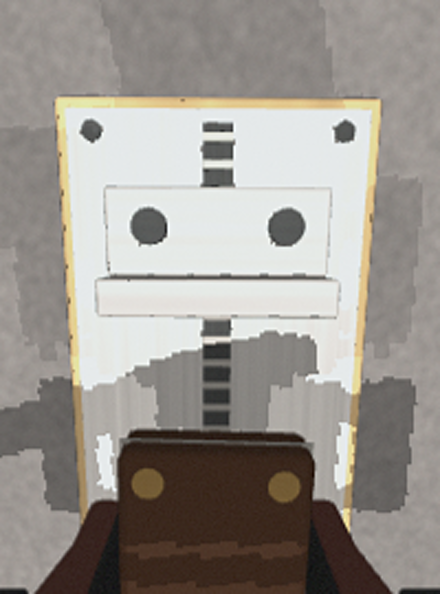

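w3c shows the held case's front edge at crop v≈440. The fence top is the strip at v 278–316, u 97–339, with its front edge at v=316. The bed's far corners are at (57,99) and (381,99).

Run:
```python
from h import *
z=load('w3'); C=lambda u,v:(160+u/2.2,v/2.2)
print('cam',ray(z,0,0)[0])
fe=[onz(z,*C(u,316.5),.051) for u in (97,339)]; bc=[onz(z,*C(u,v),.015) for u,v in((57,99),(381,100))]
print('fence depth z',dep(z,*C(220,300)),'foot',dep(z,*C(220,235)),'bed',dep(z,*C(180,150)))
yd=np.array([np.cos(np.radians(82.75)),np.sin(np.radians(82.75)),0]);xd=np.array([yd[1],-yd[0],0])
print('fence',fe,'mid',(fe[0]+fe[1])/2,'ang',np.degrees(np.arctan2(*(fe[1]-fe[0])[1::-1])))
print('bedtop',bc,'w',np.linalg.norm(bc[1]-bc[0]),'ang',np.degrees(np.arctan2(*(bc[1]-bc[0])[1::-1])))
m=(bc[0]+bc[1])/2; O=m-.14*yd; print('jig origin',O); f=(fe[0]+fe[1])/2
print('fence y in jig',(f-O)@yd,(f-O)@xd); t=np.array([.5438,.1342,0]); print('tool in jig',(t-O)@xd,(t-O)@yd)
# case front top edge
h=.3017-.1874+.024
e=[onz(z,*C(u,442),h) for u in(122,312)]; print('case front',e,((e[0]+e[1])/2-O)@yd, dep(z,*C(215,500)))
```

```text
cam [0.55408419 0.21140227 0.28193648]
fence depth z [0.55494001 0.19422027 0.05128125] foot [0.55820501 0.21742419 0.02317397] bed [0.54651464 0.25166411 0.01448546]
fence [array([0.50897369, 0.1940697 , 0.051     ]), array([0.59797357, 0.18262459, 0.051     ])] mid [0.55347363 0.18834714 0.051     ] ang -7.32784122183806
bedtop [array([0.50159396, 0.27571577, 0.015     ]), array([0.62682396, 0.25930922, 0.015     ])] w 0.1263001490761571 ang -7.463884564150976
jig origin [0.5465411 0.1286318 0.015    ]
fence y in jig 0.06011279273635521 -0.0006589112407885608
tool in jig -0.003421886763673561 0.0051777563395917275
case front [array([0.52661826, 0.16999969, 0.1383    ]), array([0.57273142, 0.16405718, 0.1383    ])] 0.038485124027733096 [0.54726065 0.15198317 0.13844556]
```

Request:
drive_tool([
  {"slide":[0,0.0015,0.025],"dr":[0,0,0],"gripper":0.45},
  {"slide":[0,0,0.03],"dr":[0,0,0],"gripper":0.45},
  {"slide":[0,0,0.025],"dr":[0,0,0],"gripper":0.45},
  {"slide":[0,0,0.012],"dr":[0,0,0],"gripper":0.45},
  {"slide":[0,0,0.004],"dr":[0,0,0],"gripper":0.45},
])

```text
clock: 8.43
position: [0.5452, 0.1342, 0.2052]
tool_rot: [[0.126, 0.992, -0.001], [0.992, -0.126, -0.0], [-0.0, -0.001, -1.0]]
force: [0.8, -0.2, -1.5]
finger_gap: 0.572
grasp_force: 14.9
```

Request:
drive_tool([
  {"slide":[0,0,0.001],"dr":[0,0,0],"gripper":0.45},
  {"slide":[0,0,0.001],"dr":[0,0,0],"gripper":0.45},
  {"slide":[0,0,0],"dr":[0,0,0],"gripper":0.45},
  {"slide":[0,0,0],"dr":[0,0,0],"gripper":0.45},
  {"slide":[0,0,0],"dr":[0,0,0],"gripper":0.45},
])

```text
clock: 9.05
position: [0.5453, 0.1342, 0.2038]
tool_rot: [[0.127, 0.992, 0.0], [0.992, -0.127, -0.0], [-0.0, 0.0, -1.0]]
force: [0.2, -0.2, -1.9]
finger_gap: 0.567
grasp_force: 14.9
```

Request:
drive_tool([
  {"slide":[0,0,0.0005],"dr":[0,0,0],"gripper":0.45},
  {"slide":[0,0,0.0005],"dr":[0,0,0],"gripper":0.45},
  {"slide":[0,0,0.0005],"dr":[0,0,0],"gripper":0.45},
  {"slide":[0,0,0],"dr":[0,0,0],"gripper":0.45},
  {"slide":[0,0,0],"dr":[0,0,0],"gripper":0.45},
])

```text
clock: 9.68
position: [0.5452, 0.1342, 0.2024]
tool_rot: [[0.127, 0.992, -0.0], [0.992, -0.127, -0.0], [-0.0, 0.0, -1.0]]
force: [-2.4, -0.2, 4.8]
finger_gap: 0.569
grasp_force: 14.9
```

Request:
drive_tool([
  {"slide":[0,0,0],"dr":[0,0,0],"gripper":0.65},
  {"slide":[0,0,0],"dr":[0,0,0],"gripper":0.75},
  {"slide":[0,0,0],"dr":[0,0,0],"gripper":0.9},
  {"slide":[0,0,-0.002],"dr":[0,0,0],"gripper":0.95},
  {"slide":[0,0,-0.004],"dr":[0,0,0],"gripper":0.95},
])

```text
clock: 10.3
position: [0.5452, 0.1342, 0.2082]
tool_rot: [[0.127, 0.992, -0.0], [0.992, -0.127, -0.0], [-0.0, -0.0, -1.0]]
force: [-0.3, -0.1, 0.5]
finger_gap: 0.947
grasp_force: 0.0
```

Request:
drive_tool([
  {"slide":[0,0,-0.02],"dr":[0,0,0],"gripper":1},
  {"slide":[0,0,-0.03],"dr":[0,0,0],"gripper":1},
  {"slide":[0,0,-0.03],"dr":[0,0,0],"gripper":1},
  {"slide":[-0.01,0,-0.03],"dr":[0,0,0],"gripper":1},
  {"slide":[-0.03,0,-0.02],"dr":[0,0,0],"gripper":1},
])

```text
clock: 10.92
position: [0.5406, 0.095, 0.3401]
tool_rot: [[0.125, 0.992, 0.003], [0.992, -0.125, 0.0], [0.001, 0.003, -1.0]]
force: [-0.5, -0.1, -0.8]
finger_gap: 0.999
grasp_force: 0.0
```

Request:
drive_tool([
  {"slide":[-0.04,0,0],"dr":[0,0,0],"gripper":1},
  {"slide":[-0.03,0,0],"dr":[0,0,0],"gripper":1},
  {"slide":[0,0,0],"dr":[0,0,0],"gripper":1},
  {"slide":[0,0,0],"dr":[0,0,0],"gripper":1},
  {"slide":[0,0,0],"dr":[0,0,0],"gripper":1},
])

```text
clock: 11.55
position: [0.5314, 0.026, 0.3382]
tool_rot: [[0.126, 0.992, 0.0], [0.992, -0.126, 0.0], [0.0, 0.0, -1.0]]
force: [0.5, -0.4, -0.0]
finger_gap: 1.0
grasp_force: 0.0
```

Run:
```python
from h import *
snap('wrist','w4');snap('top','top4'); p=load('w4')['p'][:,:,::-1]; cv2.imwrite('pics/w4c.png',cv2.resize(p[20:280,150:370],None,fx=2.3,fy=2.3,interpolation=cv2.INTER_CUBIC))
s=observe();print(s['position'],s['tool_rot'][:,1],ray(load('w4'),0,0)[0])
```

```text
[0.53142211 0.02593835 0.33809602] [ 9.92107280e-01 -1.25391886e-01 -1.39557703e-04] [0.54164711 0.10336685 0.31844576]
```

View pics/w4c.png

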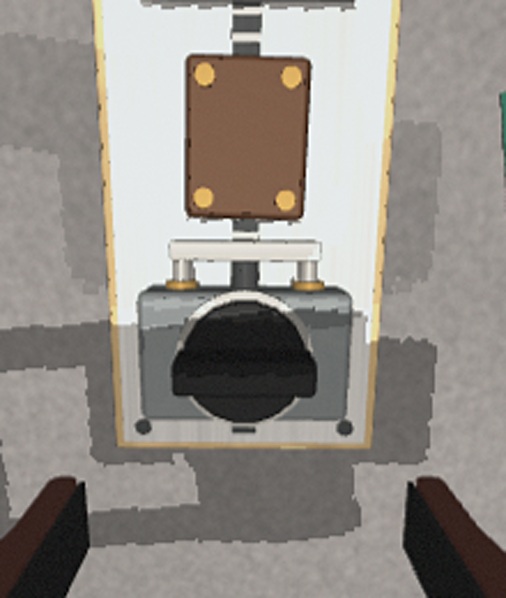

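w4c shows the case at crop (247,136), square in the gap and clear of the pad (bar at v≈250) and the fence (v<8). The knob bar spans u 172–316, v 350–397. I'll get the knob and case poses from depth.

```bash
cat >> h.py <<'E'
def cloud(z):
    v,u=np.mgrid[0:384,0:512]; K,V=z['K'],z['V']; R=V[:3,:3]; c=-R.T@V[:3,3]
    x=np.linalg.inv(K)@np.array([u.ravel(),v.ravel(),np.ones(u.size)]); r=R.T@np.array([x[0],-x[1],-x[2]])
    return ((c[:,None]+r*z['d'].ravel()).T).reshape(384,512,3)
def rect(P,zlo,zhi,c,rad):
    m=(P[...,2]>zlo)&(P[...,2]<zhi)&(np.hypot(P[...,0]-c[0],P[...,1]-c[1])<rad); q=P[m]
    (cx,cy),(a,b),t=cv2.minAreaRect((q[:,:2]*1000).astype(np.float32)); return m.sum(),(round(cx,1),round(cy,1)),(round(a,1),round(b,1)),round(t,2),round(float(np.median(q[:,2])*1000),1)
E
python3 - <<'E'
from h import *
z=load('w4');P=cloud(z)
print('bar',rect(P,.082,.095,(.53,.045),.05))
print('case',rect(P,.035,.045,(.545,.134),.05))
print('carr',rect(P,.048,.056,(.53,.045),.065))
J=np.array([onz(z,150+u/2.3,20+v/2.3,.015) for u,v in((118,447),(372,447))]);print('bed near',J,'mid',J.mean(0),np.degrees(np.arctan2(*(J[1]-J[0])[1::-1])))
p=np.array([onz(z,150+u/2.3,20+v/2.3,.0875) for u,v in((173,397),(316,396))]);print(p,p.mean(0))
for t in('w3','top4'):
  print(t,'fence',rect(cloud(load(t)),.045,.056,(.553,.195),.07))
E
```

```text
bar (np.int64(1033), (534.3, 46.9), (14.4, 53.4), 82.49, 87.4)
case (np.int64(4213), (544.2, 125.0), (80.3, 59.4), 81.51, 39.2)
carr (np.int64(2574), (534.0, 47.0), (57.3, 89.7), 82.35, 50.6)
bed near [[ 0.46487645  0.00197103  0.015     ]
 [ 0.59127055 -0.01413392  0.015     ]] mid [ 0.5280735  -0.00608145  0.015     ] -7.261416129421254
[[0.50716323 0.04311107 0.0875    ]
 [0.56011031 0.03676066 0.0875    ]] [0.53363677 0.03993587 0.0875    ]
w3 fence (np.int64(1944), (553.7, 195.5), (13.9, 89.8), 82.1, 51.1)
top4 fence (np.int64(132), (551.6, 194.0), (14.3, 89.9), 82.53, 49.9)
```

The fence face is at jig y≈57.8 mm, which puts contact near 134° of knob turn and the target near 146°. Now to the knob: (0.5335,0.0465), psi 82.6.

Run:
```python
from h import *
P=cloud(load('top4'));print('carr',rect(P,.048,.056,(.53,.045),.065),'bar',rect(P,.08,.095,(.53,.045),.05))
plan([.5333,.0465,.30],82.6,10,.6)
```

```text
carr (np.int64(59), (533.8, 66.5), (13.2, 87.3), 81.94, 50.9) bar (np.int64(0), (0.0, 0.0), (0.0, 0.0), 0.0, nan)
at [0.5314 0.0259 0.3381] psi -7.2 tilt [-0.0001  0.0001] gap 0.998 t 11.65
{"slide": [0.0021, -0.0001, 0.0038], "dr": [0, 0, -8.98], "gripper": 0.6}
{"slide": [0.002, 0.0003, 0.0038], "dr": [0, 0, -8.98], "gripper": 0.6}
{"slide": [0.002, 0.0006, 0.0038], "dr": [0, 0, -8.98], "gripper": 0.6}
{"slide": [0.0019, 0.0009, 0.0038], "dr": [0, 0, -8.98], "gripper": 0.6}
{"slide": [0.0017, 0.0012, 0.0038], "dr": [0, 0, -8.98], "gripper": 0.6}
{"slide": [0.0015, 0.0014, 0.0038], "dr": [0, 0, -8.98], "gripper": 0.6}
{"slide": [0.0013, 0.0016, 0.0038], "dr": [0, 0, -8.98], "gripper": 0.6}
{"slide": [0.001, 0.0018, 0.0038], "dr": [0, 0, -8.98], "gripper": 0.6}
{"slide": [0.0007, 0.0019, 0.0038], "dr": [0, 0, -8.98], "gripper": 0.6}
{"slide": [0.0004, 0.002, 0.0038], "dr": [0, 0, -8.98], "gripper": 0.6}
  return _methods._mean(a, axis=axis, dtype=dtype,
  ret = ret.dtype.type(ret / rcount)
```

Request:
drive_tool([
  {"slide":[0.002,0,0.004],"dr":[0,0,-9],"gripper":0.6},
  {"slide":[0.002,0.0003,0.004],"dr":[0,0,-9],"gripper":0.6},
  {"slide":[0.002,0.0006,0.004],"dr":[0,0,-9],"gripper":0.6},
  {"slide":[0.002,0.001,0.004],"dr":[0,0,-9],"gripper":0.6},
  {"slide":[0.0015,0.001,0.004],"dr":[0,0,-9],"gripper":0.6},
])

```text
clock: 12.28
position: [0.5325, 0.0359, 0.318]
tool_rot: [[-0.617, 0.787, -0.0], [0.787, 0.617, 0.0], [0.0, -0.0, -1.0]]
force: [-0.5, -0.2, 0.7]
finger_gap: 0.601
grasp_force: 0.0
```

Request:
drive_tool([
  {"slide":[0.0015,0.0015,0.004],"dr":[0,0,-9],"gripper":0.6},
  {"slide":[0.0015,0.0015,0.004],"dr":[0,0,-9],"gripper":0.6},
  {"slide":[0.001,0.002,0.004],"dr":[0,0,-9],"gripper":0.6},
  {"slide":[0.0005,0.002,0.004],"dr":[0,0,-9],"gripper":0.6},
  {"slide":[0.0005,0.002,0.002],"dr":[0,0,-9],"gripper":0.6},
])

```text
clock: 12.9
position: [0.5335, 0.0464, 0.2999]
tool_rot: [[-0.993, 0.12, -0.0], [0.12, 0.993, -0.0], [0.0, -0.0, -1.0]]
force: [-0.8, -0.5, -0.2]
finger_gap: 0.603
grasp_force: 0.0
```

Request:
drive_tool([
  {"slide":[0,0,0],"dr":[0,0,0],"gripper":0.6},
  {"slide":[0,0,0],"dr":[0,0,0],"gripper":0.6},
  {"slide":[0,0,0],"dr":[0,0,0],"gripper":0.6},
  {"slide":[0,0,0],"dr":[0,0,0],"gripper":0.6},
  {"slide":[0,0,0],"dr":[0,0,0],"gripper":0.6},
])

```text
clock: 13.52
position: [0.5335, 0.0456, 0.3002]
tool_rot: [[-0.992, 0.127, 0.0], [0.127, 0.992, -0.0], [-0.0, -0.0, -1.0]]
force: [0.5, -0.4, -0.3]
finger_gap: 0.6
grasp_force: 0.0
```

Run:
```python
from h import *
plan([.5333,.0465,.25],82.6,5,.6); print(observe()['joints'])
```

```text
at [0.5335 0.0456 0.3002] psi 82.7 tilt [ 0.0001 -0.0001] gap 0.6 t 13.53
{"slide": [0.0001, 0.0002, 0.01], "dr": [0, 0, 0.02], "gripper": 0.6}
{"slide": [0.0001, 0.0002, 0.01], "dr": [0, 0, 0.02], "gripper": 0.6}
{"slide": [0.0001, 0.0002, 0.01], "dr": [0, 0, 0.02], "gripper": 0.6}
{"slide": [0.0001, 0.0002, 0.01], "dr": [0, 0, 0.02], "gripper": 0.6}
{"slide": [0.0001, 0.0002, 0.01], "dr": [0, 0, 0.02], "gripper": 0.6}
[-4.36312126e-02  3.87780558e-01  1.76693869e+00 -1.64282185e-04
  9.86788346e-01 -1.48699134e+00]
```

Request:
drive_tool([
  {"slide":[0,0.0008,0.01],"dr":[0,0,0],"gripper":0.6},
  {"slide":[0,0,0.012],"dr":[0,0,0],"gripper":0.6},
  {"slide":[0,0,0.012],"dr":[0,0,0],"gripper":0.6},
  {"slide":[0,0,0.01],"dr":[0,0,0],"gripper":0.6},
  {"slide":[0,0,0.0055],"dr":[0,0,0],"gripper":0.4},
])

```text
clock: 14.15
position: [0.5333, 0.0465, 0.2496]
tool_rot: [[-0.992, 0.127, -0.001], [0.127, 0.992, -0.0], [0.001, -0.0, -1.0]]
force: [0.6, 0.1, 0.1]
finger_gap: 0.522
grasp_force: 0.0
```

Request:
drive_tool([
  {"slide":[0,0,0],"dr":[0,0,0],"gripper":0.3},
  {"slide":[0,0,0],"dr":[0,0,0],"gripper":0.2},
  {"slide":[0,0,0],"dr":[0,0,0],"gripper":0.1},
  {"slide":[0,0,0],"dr":[0,0,0],"gripper":0.1},
  {"slide":[0,0,0],"dr":[0,0,0],"gripper":0.1},
], force=40)

```text
clock: 14.78
position: [0.5338, 0.0468, 0.2511]
tool_rot: [[-0.992, 0.127, 0.001], [0.127, 0.992, 0.001], [-0.001, 0.001, -1.0]]
force: [1.0, 3.5, 2.9]
finger_gap: 0.152
grasp_force: 40.0
```

```bash
cat >> h.py <<'E'
YD=np.array([np.cos(np.radians(82.7)),np.sin(np.radians(82.7)),0])
def st():
    s=observe();R=s['tool_rot'];print('t',round(s['clock'],2),'p',s['position'].round(4),'psi',round(np.degrees(np.arctan2(R[1,1],R[0,1])),2),'F',np.round(s['force'],2),'M',np.round(s['moment'],3),'g',round(s['finger_gap']*88,1),round(s['grasp_force'],1),'ys',round(float(s['position']@YD)*1000,2),'xs',round(float(s['position'][0]*YD[1]-s['position'][1]*YD[0])*1000,2)); return s
def wind(psi0,step,n):
    for i in range(n):
        d=YD*.014*np.radians(step); a=np.radians(psi0-step*i); X=np.array([-np.sin(a),np.cos(a),0]);Y=np.array([np.cos(a),np.sin(a),0])
        print(json.dumps({"slide":[round(d@X,5),round(d@Y,5),0],"dr":[0,0,step],"gripper":.1}))
E
python3 -c "
from h import *
st(); wind(82.7-3,6,22)"
```

```text
t 14.78 p [0.5338 0.0468 0.2511] psi 82.71 F [1.03 3.52 2.93] M [ 0.604  0.001 -0.142] g 13.4 40.0 ys 114.28 xs 523.55
{"slide": [8e-05, 0.00146, 0], "dr": [0, 0, 6], "gripper": 0.1}
{"slide": [0.00023, 0.00145, 0], "dr": [0, 0, 6], "gripper": 0.1}
{"slide": [0.00038, 0.00142, 0], "dr": [0, 0, 6], "gripper": 0.1}
{"slide": [0.00053, 0.00137, 0], "dr": [0, 0, 6], "gripper": 0.1}
{"slide": [0.00067, 0.00131, 0], "dr": [0, 0, 6], "gripper": 0.1}
{"slide": [0.0008, 0.00123, 0], "dr": [0, 0, 6], "gripper": 0.1}
{"slide": [0.00092, 0.00114, 0], "dr": [0, 0, 6], "gripper": 0.1}
{"slide": [0.00104, 0.00104, 0], "dr": [0, 0, 6], "gripper": 0.1}
{"slide": [0.00114, 0.00092, 0], "dr": [0, 0, 6], "gripper": 0.1}
{"slide": [0.00123, 0.0008, 0], "dr": [0, 0, 6], "gripper": 0.1}
{"slide": [0.00131, 0.00067, 0], "dr": [0, 0, 6], "gripper": 0.1}
{"slide": [0.00137, 0.00053, 0], "dr": [0, 0, 6], "gripper": 0.1}
{"slide": [0.00142, 0.00038, 0], "dr": [0, 0, 6], "gripper": 0.1}
{"slide": [0.00145, 0.00023, 0], "dr": [0, 0, 6], "gripper": 0.1}
{"slide": [0.00146, 8e-05, 0], "dr": [0, 0, 6], "gripper": 0.1}
{"slide": [0.00146, -8e-05, 0], "dr": [0, 0, 6], "gripper": 0.1}
{"slide": [0.00145, -0.00023, 0], "dr": [0, 0, 6], "gripper": 0.1}
{"slide": [0.00142, -0.00038, 0], "dr": [0, 0, 6], "gripper": 0.1}
{"slide": [0.00137, -0.00053, 0], "dr": [0, 0, 6], "gripper": 0.1}
{"slide": [0.00131, -0.00067, 0], "dr": [0, 0, 6], "gripper": 0.1}
{"slide": [0.00123, -0.0008, 0], "dr": [0, 0, 6], "gripper": 0.1}
{"slide": [0.00114, -0.00092, 0], "dr": [0, 0, 6], "gripper": 0.1}
```

Request:
drive_tool([
  {"slide":[0.0001,0.0015,0],"dr":[0,0,6],"gripper":0.1},
  {"slide":[0.0002,0.0014,0],"dr":[0,0,6],"gripper":0.1},
  {"slide":[0.0004,0.0014,0],"dr":[0,0,6],"gripper":0.1},
  {"slide":[0.0005,0.0014,0],"dr":[0,0,6],"gripper":0.1},
  {"slide":[0.0007,0.0013,0],"dr":[0,0,6],"gripper":0.1},
])

```text
clock: 15.4
position: [0.5346, 0.0539, 0.2511]
tool_rot: [[-0.794, 0.607, 0.001], [0.607, 0.794, -0.0], [-0.001, 0.001, -1.0]]
force: [1.0, 1.8, 2.9]
finger_gap: 0.156
grasp_force: 40.0
```

```bash
python3 -c "
from h import *
st()"
```

```text
t 15.4 p [0.5346 0.0539 0.2511] psi 52.59 F [1.05 1.83 2.88] M [ 0.232 -0.04   0.322] g 13.7 40.0 ys 121.36 xs 523.38
```

Request:
drive_tool([
  {"slide":[0.0008,0.0012,0],"dr":[0,0,6],"gripper":0.1},
  {"slide":[0.0009,0.0011,0],"dr":[0,0,6],"gripper":0.1},
  {"slide":[0.001,0.001,0],"dr":[0,0,6],"gripper":0.1},
  {"slide":[0.0011,0.0009,0],"dr":[0,0,6],"gripper":0.1},
  {"slide":[0.0012,0.0008,0],"dr":[0,0,6],"gripper":0.1},
])

```text
clock: 16.02
position: [0.5352, 0.061, 0.2511]
tool_rot: [[-0.384, 0.923, 0.002], [0.923, 0.384, -0.001], [-0.001, 0.001, -1.0]]
force: [1.3, 1.0, 1.5]
finger_gap: 0.154
grasp_force: 40.0
```

```bash
python3 -c "
from h import *
st()"
```

```text
t 16.02 p [0.5352 0.061  0.2511] psi 22.6 F [1.31 1.05 1.45] M [ 0.212 -0.109  0.27 ] g 13.6 40.0 ys 128.47 xs 523.12
```

Request:
drive_tool([
  {"slide":[0.0013,0.0007,0],"dr":[0,0,6],"gripper":0.1},
  {"slide":[0.0014,0.0005,0],"dr":[0,0,6],"gripper":0.1},
  {"slide":[0.0014,0.0004,0],"dr":[0,0,6],"gripper":0.1},
  {"slide":[0.0014,0.0002,0],"dr":[0,0,6],"gripper":0.1},
  {"slide":[0.0015,0.0001,0],"dr":[0,0,6],"gripper":0.1},
])

```text
clock: 16.65
position: [0.5358, 0.0682, 0.2511]
tool_rot: [[0.129, 0.992, 0.002], [0.992, -0.129, -0.001], [-0.0, 0.002, -1.0]]
force: [0.9, 1.2, 2.3]
finger_gap: 0.158
grasp_force: 40.0
```

```bash
python3 -c "
from h import *
st()"
```

```text
t 16.65 p [0.5358 0.0682 0.2511] psi -7.4 F [0.85 1.24 2.26] M [ 0.116 -0.096  0.248] g 13.9 40.0 ys 135.75 xs 522.83
```

Request:
drive_tool([
  {"slide":[0.0015,-0.0001,0],"dr":[0,0,6],"gripper":0.1},
  {"slide":[0.0014,-0.0002,0],"dr":[0,0,6],"gripper":0.1},
  {"slide":[0.0014,-0.0004,0],"dr":[0,0,6],"gripper":0.1},
  {"slide":[0.0014,-0.0005,0],"dr":[0,0,6],"gripper":0.1},
  {"slide":[0.0013,-0.0007,0],"dr":[0,0,6],"gripper":0.1},
])

```text
clock: 17.27
position: [0.5364, 0.0756, 0.2511]
tool_rot: [[0.607, 0.794, 0.002], [0.794, -0.607, -0.0], [0.001, 0.002, -1.0]]
force: [2.1, 1.1, 1.5]
finger_gap: 0.155
grasp_force: 40.0
```

Run:
```python
from h import *
s=st(); snap('wrist','w5'); p=load('w5')['p'][:,:,::-1]
cv2.imwrite('pics/w5v.png',cv2.resize(p,(800,600),interpolation=cv2.INTER_CUBIC))
P=cloud(load('w5'))
print('fence',rect(P,.047,.056,(.553,.195),.07));
```

```text
t 17.27 p [0.5364 0.0756 0.2511] psi -37.41 F [2.09 1.06 1.52] M [ 0.232 -0.074  0.336] g 13.7 40.0 ys 143.13 xs 522.48
fence (np.int64(4051), (553.8, 195.2), (14.6, 90.0), 82.38, 51.0)
```

View pics/w5v.png

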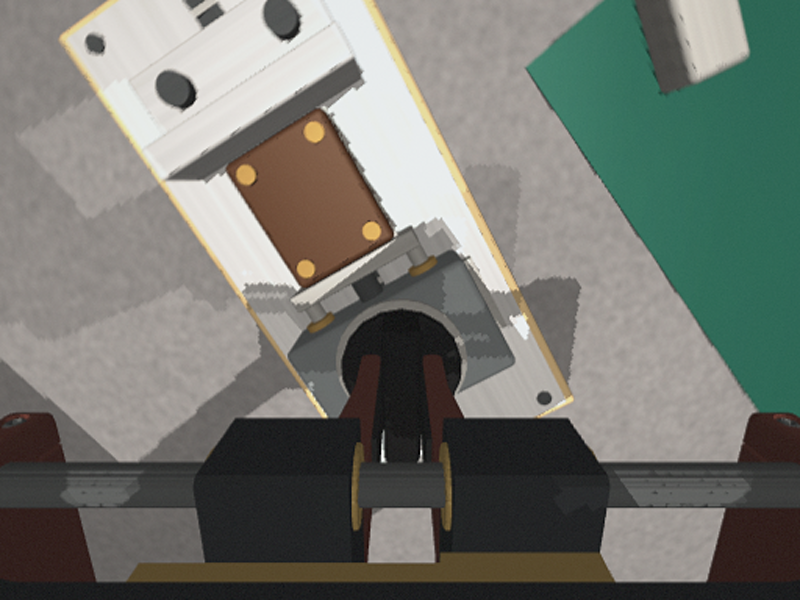

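w5v shows the case between the pad (about (360,265)) and the fence, with its front edge (230,170)–(320,110) close to the fence face base. I'll measure the remaining gap and the pad stroke from the cloud.

```bash
cat >> h.py <<'E'
def gauge(tag):
    """extents (mm) along jig y, at mid-line: fence top front, case top, carriage top front, pad top"""
    P=cloud(load(tag)); yd=YD; xd=np.array([yd[1],-yd[0],0]); Y=P@yd*1000; X=P@xd*1000; Z=P[...,2]*1000
    f=(Z>48)&(Z<54)&(abs(P[...,0]-.553)<.05)&(P[...,1]>.17)&(P[...,1]<.22)
    ya=np.percentile(Y[f],1.); xc=(X[f].min()+X[f].max())/2; B=abs(X-xc)<22
    c=(Z>36.5)&(Z<42)&B&(Y<ya+1)&(Y>ya-90); h,e=np.histogram(Y[c],np.arange(ya-90,ya+2,1.)); 
    k=(Z>48)&(Z<54)&(abs(X-xc)<42)&(Y<ya-60); 
    print(tag,'fence front',round(ya,1),'carr front-fence',round(np.percentile(Y[k],99.)-ya,1),'Ycase hist',[(round(a-ya,1),int(n)) for a,n in zip(e,h) if n])
E
python3 - <<'E'
from h import *
gauge('w5'); gauge('w4')
E
```

```text
w5 fence front 256.9 carr front-fence -85.4 Ycase hist [(np.float64(-86.0), 93), (np.float64(-75.0), 3), (np.float64(-74.0), 66), (np.float64(-73.0), 88), (np.float64(-72.0), 86), (np.float64(-71.0), 93), (np.float64(-70.0), 84), (np.float64(-69.0), 94), (np.float64(-68.0), 90), (np.float64(-67.0), 93), (np.float64(-66.0), 76), (np.float64(-65.0), 87), (np.float64(-64.0), 87), (np.float64(-63.0), 88), (np.float64(-62.0), 93), (np.float64(-61.0), 92), (np.float64(-60.0), 89), (np.float64(-59.0), 94), (np.float64(-58.0), 93), (np.float64(-57.0), 92), (np.float64(-56.0), 96), (np.float64(-55.0), 93), (np.float64(-54.0), 93), (np.float64(-53.0), 95), (np.float64(-52.0), 93), (np.float64(-51.0), 93), (np.float64(-50.0), 96), (np.float64(-49.0), 96), (np.float64(-48.0), 97), (np.float64(-47.0), 97), (np.float64(-46.0), 97), (np.float64(-45.0), 98), (np.float64(-44.0), 97), (np.float64(-43.0), 99), (np.float64(-42.0), 97), (np.float64(-41.0), 97), (np.float64(-40.0), 101), (np.float64(-39.0), 100), (np.float64(-38.0), 103), (np.float64(-37.0), 97), (np.float64(-36.0), 104), (np.float64(-35.
[... 1806 characters left out ...]
8), (np.float64(-49.0), 49), (np.float64(-48.0), 59), (np.float64(-47.0), 72), (np.float64(-46.0), 59), (np.float64(-45.0), 48), (np.float64(-44.0), 48), (np.float64(-43.0), 52), (np.float64(-42.0), 79), (np.float64(-41.0), 59), (np.float64(-40.0), 52), (np.float64(-39.0), 49), (np.float64(-38.0), 63), (np.float64(-37.0), 65), (np.float64(-36.0), 66), (np.float64(-35.0), 50), (np.float64(-34.0), 57), (np.float64(-33.0), 66), (np.float64(-32.0), 67), (np.float64(-31.0), 51), (np.float64(-30.0), 52), (np.float64(-29.0), 63), (np.float64(-28.0), 68), (np.float64(-27.0), 60), (np.float64(-26.0), 49), (np.float64(-25.0), 42), (np.float64(-24.0), 11), (np.float64(-1.0), 4), (np.float64(0.0), 109)]
```

About 4 mm is left before contact. Wind on slowly.

```bash
python3 -c "
from h import *
wind(-38.4,2.5,10)"
```

```text
{"slide": [0.00052, -0.00032, 0], "dr": [0, 0, 2.5], "gripper": 0.1}
{"slide": [0.00051, -0.00034, 0], "dr": [0, 0, 2.5], "gripper": 0.1}
{"slide": [0.00049, -0.00036, 0], "dr": [0, 0, 2.5], "gripper": 0.1}
{"slide": [0.00048, -0.00038, 0], "dr": [0, 0, 2.5], "gripper": 0.1}
{"slide": [0.00046, -0.0004, 0], "dr": [0, 0, 2.5], "gripper": 0.1}
{"slide": [0.00044, -0.00042, 0], "dr": [0, 0, 2.5], "gripper": 0.1}
{"slide": [0.00042, -0.00044, 0], "dr": [0, 0, 2.5], "gripper": 0.1}
{"slide": [0.0004, -0.00046, 0], "dr": [0, 0, 2.5], "gripper": 0.1}
{"slide": [0.00038, -0.00048, 0], "dr": [0, 0, 2.5], "gripper": 0.1}
{"slide": [0.00036, -0.00049, 0], "dr": [0, 0, 2.5], "gripper": 0.1}
```

Request:
drive_tool([
  {"slide":[0.0005,-0.0003,0],"dr":[0,0,2.5],"gripper":0.1},
  {"slide":[0.0005,-0.0003,0],"dr":[0,0,2.5],"gripper":0.1},
  {"slide":[0.0005,-0.0004,0],"dr":[0,0,2.5],"gripper":0.1},
  {"slide":[0.0005,-0.0004,0],"dr":[0,0,2.5],"gripper":0.1},
  {"slide":[0.0005,-0.0004,0],"dr":[0,0,2.5],"gripper":0.1},
])

```text
clock: 17.95
position: [0.5368, 0.0786, 0.2511]
tool_rot: [[0.763, 0.647, 0.002], [0.647, -0.763, -0.0], [0.001, 0.002, -1.0]]
force: [0.9, 1.0, 2.8]
finger_gap: 0.154
grasp_force: 40.0
```

```bash
python3 - <<'E'
from h import *
st()
E
sed -i "s/,'Ycase hist'.*$/,'edges z39',[(round(a-ya,1),int(n)) for a,n,m in zip(e,h,np.r_[h[1:],0]) if n and (n<40 or m<40)])/" h.py
```

```text
t 17.95 p [0.5368 0.0786 0.2511] psi -49.71 F [0.92 1.   2.76] M [ 0.23 -0.12  0.3 ] g 13.6 40.0 ys 146.18 xs 522.42
```

Request:
drive_tool([
  {"slide":[0.0004,-0.0004,0],"dr":[0,0,2.5],"gripper":0.1},
  {"slide":[0.0004,-0.0004,0],"dr":[0,0,2.5],"gripper":0.1},
  {"slide":[0,0,0],"dr":[0,0,0],"gripper":0.1},
  {"slide":[0,0,0],"dr":[0,0,0],"gripper":0.1},
  {"slide":[0,0,0],"dr":[0,0,0],"gripper":0.1},
])

```text
clock: 18.58
position: [0.5369, 0.0798, 0.2511]
tool_rot: [[0.816, 0.577, 0.002], [0.577, -0.816, 0.0], [0.002, 0.001, -1.0]]
force: [2.7, 2.2, 4.6]
finger_gap: 0.156
grasp_force: 40.0
```

Run:
```python
from h import *
st(); snap('wrist','w6'); st(); gauge('w6')
```

```text
t 18.57 p [0.5369 0.0798 0.2511] psi -54.73 F [2.75 2.16 4.59] M [ 0.475 -0.422  0.171] g 13.7 40.0 ys 147.37 xs 522.4
t 18.62 p [0.5369 0.0798 0.2511] psi -54.74 F [3.87 2.98 5.2 ] M [ 0.509 -0.422  0.191] g 13.7 40.0 ys 147.38 xs 522.4
w6 fence front 256.8 carr front-fence -81.2 edges z39 [(np.float64(-82.0), 56), (np.float64(-81.0), 3), (np.float64(0.0), 152)]
```

```bash
cat >> h.py <<'E'
def gauge2(tag):
    P=cloud(load(tag)); yd=YD; xd=np.array([yd[1],-yd[0],0]); Y=P@yd*1000; X=P@xd*1000; Z=P[...,2]*1000
    f=(Z>48)&(Z<54)&(abs(P[...,0]-.553)<.05)&(P[...,1]>.17)&(P[...,1]<.22); xc=(X[f].min()+X[f].max())/2
    q=lambda m,p:np.percentile(Y[m],p).round(2)
    k=(Z>49)&(Z<54)&(abs(X-xc)<40)&(Y<q(f,1)-70)
    pd=(Z>36.5)&(Z<42)&(abs(abs(X-xc)-29)<2)&(Y<q(f,1)-55)&(Y>q(k,99)+2)
    cs=(Z>36.5)&(Z<42)&(abs(X-xc)<20)&(Y<q(f,1)-.0)&(Y>q(f,1)-50)
    print(tag,'fence',q(f,1),'carr',q(k,99),'pad',q(pd,3),q(pd,97),pd.sum(),'case front',q(cs,99),'| pad-carr',q(pd,97)-q(k,99),'fence-carr',q(f,1)-q(k,99),'fence-pad',q(f,1)-q(pd,97))
E
python3 - <<'E'
from h import *
for t in('w4','w5','w6'): gauge2(t)
E
```

```text
w4 fence 256.69 carr 142.21 pad 144.41 161.74 81 case front 232.43 | pad-carr 19.53 fence-carr 114.47999999999999 fence-pad 94.94999999999999
w5 fence 256.88 carr 171.41 pad 173.86 190.9 152 case front 252.22 | pad-carr 19.49000000000001 fence-carr 85.47 fence-pad 65.97999999999999
w6 fence 256.83 carr 175.57 pad 177.78 194.88 149 case front 256.24 | pad-carr 19.310000000000002 fence-carr 81.25999999999999 fence-pad 61.94999999999999
```

The pad spring is only just touching (0.2–0.8 mm pressed in). Wind 6° more and re-gauge.

Request:
drive_tool([
  {"slide":[0.0003,-0.0004,0],"dr":[0,0,2],"gripper":0.1},
  {"slide":[0.0003,-0.0004,0],"dr":[0,0,2],"gripper":0.1},
  {"slide":[0.0003,-0.0004,0],"dr":[0,0,2],"gripper":0.1},
  {"slide":[0,0,0],"dr":[0,0,0],"gripper":0.1},
  {"slide":[0,0,0],"dr":[0,0,0],"gripper":0.1},
])

```text
clock: 19.25
position: [0.537, 0.0813, 0.2511]
tool_rot: [[0.873, 0.487, 0.002], [0.487, -0.873, 0.0], [0.002, 0.001, -1.0]]
force: [4.2, 3.2, 4.7]
finger_gap: 0.156
grasp_force: 40.0
```

Run:
```python
from h import *
st()
for i in range(3): snap('wrist',f'w7{i}'); gauge2(f'w7{i}')
```

```text
t 19.25 p [0.537  0.0813 0.2511] psi -60.83 F [4.16 3.18 4.7 ] M [ 0.536 -0.582  0.253] g 13.7 40.0 ys 148.89 xs 522.32
w70 fence 256.76 carr 176.93 pad 179.35 194.82 141 case front 255.9 | pad-carr 17.889999999999986 fence-carr 79.82999999999998 fence-pad 61.94
w71 fence 256.78 carr 176.93 pad 179.26 194.76 142 case front 256.0 | pad-carr 17.829999999999984 fence-carr 79.84999999999997 fence-pad 62.01999999999998
w72 fence 256.75 carr 176.78 pad 179.15 194.82 140 case front 256.01 | pad-carr 18.039999999999992 fence-carr 79.97 fence-pad 61.93000000000001
```

The pad has stopped and is pressed in 1.6 mm. It needs 1.4 mm more, about 5.7°.

Request:
drive_tool([
  {"slide":[0.0002,-0.0004,0],"dr":[0,0,2],"gripper":0.1},
  {"slide":[0.0002,-0.0004,0],"dr":[0,0,2],"gripper":0.1},
  {"slide":[0.0002,-0.0004,0],"dr":[0,0,1.7],"gripper":0.1},
  {"slide":[0,0,0],"dr":[0,0,0],"gripper":0.1},
  {"slide":[0,0,0],"dr":[0,0,0],"gripper":0.1},
])

```text
clock: 20.02
position: [0.5371, 0.0827, 0.2511]
tool_rot: [[0.917, 0.398, 0.002], [0.398, -0.917, 0.0], [0.002, 0.001, -1.0]]
force: [4.6, 2.7, 3.8]
finger_gap: 0.153
grasp_force: 40.1
```

Run:
```python
from h import *
st()
for i in range(3): snap('wrist',f'w8{i}'); gauge2(f'w8{i}')
```

```text
t 20.02 p [0.5371 0.0827 0.2511] psi -66.52 F [4.64 2.74 3.84] M [ 0.559 -0.605  0.31 ] g 13.5 40.1 ys 150.29 xs 522.24
w80 fence 256.74 carr 178.29 pad 180.62 194.66 133 case front 255.82 | pad-carr 16.370000000000005 fence-carr 78.45000000000002 fence-pad 62.08000000000001
w81 fence 256.75 carr 178.29 pad 180.57 194.72 140 case front 255.94 | pad-carr 16.430000000000007 fence-carr 78.46000000000001 fence-pad 62.03
w82 fence 256.71 carr 178.35 pad 180.61 194.76 139 case front 255.82 | pad-carr 16.409999999999997 fence-carr 78.35999999999999 fence-pad 61.94999999999999
```

The pad is pressed in about 3.1 mm (≈9 N). Release and lift.

Request:
drive_tool([
  {"slide":[0,0,0],"dr":[0,0,0],"gripper":0.25},
  {"slide":[0,0,0],"dr":[0,0,0],"gripper":0.35},
  {"slide":[0,0,0],"dr":[0,0,0],"gripper":0.5},
  {"slide":[0,0,-0.005],"dr":[0,0,0],"gripper":0.5},
  {"slide":[0,0,-0.015],"dr":[0,0,0],"gripper":0.5},
])

```text
clock: 20.8
position: [0.5358, 0.0825, 0.2707]
tool_rot: [[0.917, 0.399, -0.002], [0.399, -0.917, -0.0], [-0.002, -0.001, -1.0]]
force: [-1.1, -0.9, -0.0]
finger_gap: 0.5
grasp_force: 0.0
```

Request:
drive_tool([
  {"slide":[0,0,-0.03],"dr":[0,0,-10],"gripper":0.5},
  {"slide":[0,0,-0.03],"dr":[0,0,-10],"gripper":0.5},
  {"slide":[0,0,-0.02],"dr":[0,0,-10],"gripper":0.5},
  {"slide":[0,0,0],"dr":[0,0,-10],"gripper":0.5},
  {"slide":[0,0,0],"dr":[0,0,-10],"gripper":0.5},
])

```text
clock: 21.42
position: [0.5363, 0.0826, 0.3524]
tool_rot: [[0.278, 0.961, 0.002], [0.961, -0.278, -0.0], [0.0, 0.002, -1.0]]
force: [0.3, -0.4, 0.6]
finger_gap: 0.495
grasp_force: 0.0
```

Request:
drive_tool([
  {"slide":[0,0,0],"dr":[0,0,0],"gripper":0.5},
  {"slide":[0,0,0],"dr":[0,0,0],"gripper":0.5},
  {"slide":[0,0,0],"dr":[0,0,0],"gripper":0.5},
  {"slide":[0,0,0],"dr":[0,0,0],"gripper":0.5},
  {"slide":[0,0,0],"dr":[0,0,0],"gripper":0.5},
])

```text
clock: 22.05
position: [0.5363, 0.0826, 0.3506]
tool_rot: [[0.284, 0.959, -0.0], [0.959, -0.284, -0.0], [-0.0, -0.0, -1.0]]
force: [-0.8, 0.1, -0.8]
finger_gap: 0.5
grasp_force: 0.0
```

Run:
```python
from h import *
st()
for i in range(2): snap('wrist',f'w9{i}'); gauge2(f'w9{i}')
p=load('w90')['p'][:,:,::-1]; cv2.imwrite('pics/w9v.png',cv2.resize(p[:280,100:420],None,fx=2,fy=2,interpolation=cv2.INTER_CUBIC))
```

```text
t 22.05 p [0.5363 0.0826 0.3506] psi -16.5 F [-0.78  0.1  -0.76] M [-0.045  0.094 -0.034] g 44.0 0.0 ys 150.07 xs 521.42
w90 fence 257.17 carr 178.5 pad 180.62 195.23 75 case front 256.73 | pad-carr 16.72999999999999 fence-carr 78.67000000000002 fence-pad 61.940000000000026
w91 fence 257.17 carr 178.51 pad 180.64 194.87 70 case front 256.72 | pad-carr 16.360000000000014 fence-carr 78.66000000000003 fence-pad 62.30000000000001
```

View pics/w9v.png

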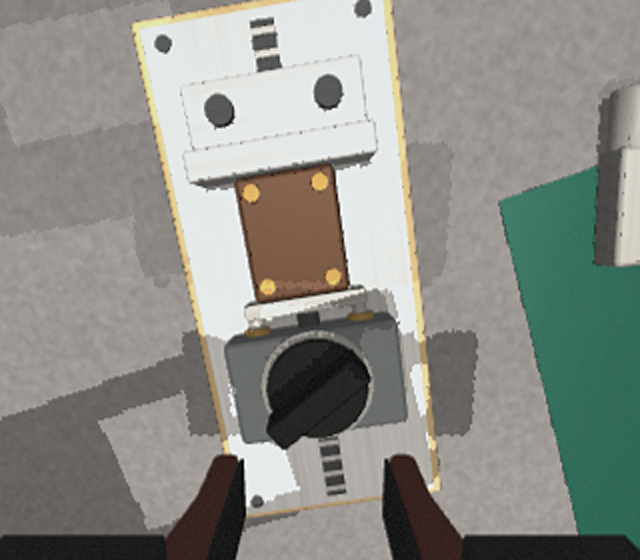

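The last view shows the case at (293,235), flush and square against the fence, with the pad pressed on its rear. The spring is still pressed in about 3 mm and the gripper is clear, so I'm handing in.

```bash
python3 -c "
from plant import *
print(job_done())"
```

```text
the job is handed in; nothing more can be done
None
```

The case lies flat and square against the fence, clamped with the pad's spring pressed in about 3 mm (roughly 9 N, worked out from depth images); the gripper is clear, and the job was handed in at about 22 s.

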